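Take the bore depth of the clamped bun foot with the rod depth gauge

TASK

Take the depth of the bore in the turned bun foot that is held in the hand-screw clamp: lower the depth gauge's rod into it with a light push until the rod bottoms and the gauge's stock sits flat on the top of the foot. Then put the gauge back upright in its bore in the bit stand, stock resting on the stand and the reading (how far the rod sticks out below the stock) unchanged, and let go. Leave the feet and the other things on the bench where they are.

Things in the scene. Friction and masses are not known exactly. Their poses are not given: they have to be found in the camera images.
- gauge: Stock of the rod depth gauge: an aluminium cross-bar 102 mm long (x), 28 mm wide (y), 20 mm high in its middle and 14 mm at the ends, 100 g, with a small brass tension screw on its +y side. Origin at the centre of its flat underside, on the rod's axis; z up along the rod. At the start it stands on the bit stand with the rod in the stand's bore.
- gauge_rod (a joint): Travel of the gauge's rod through the stock in metres: how far the rod's tip sticks out below the stock's underside (0 flush, at most 0.060). Spring friction holds the rod against 5 N along it: with less the stock stays where it is on the rod, with more it slides. This is the gauge's reading.
- rod_tip (a point): Tip of the gauge's rod: steel, 8 mm in diameter with a flat end, its last 2 mm turned down to 6.4 mm. z up along the rod. The rod carries the grip at its top: the grip's centre is 111 mm above this tip.
- rod_grip (a point): Centre of the grip at the top of the rod: black, square 18 x 18 mm, 32 mm high, flats along the gauge's x and y, z up. It is fixed to the rod; rod and grip weigh 60 g.
- stand: Bit stand: fixed beech block 90 mm (x) x 150 mm (y) x 55 mm high. Origin at the centre of its underside, z up. Its -y half holds two rows of drill bits that stand up to 34 mm above its top, 85 mm and more from the gauge's bore.
- stand_bore (a point): Centre of the mouth of the gauge's bore in the bit stand's top face (55 mm above the bench), 16 mm in diameter, through to the bench, in the stand's +y half; axes as the stand's.
- clamp: Wooden hand-screw clamp lying flat and fixed on the bench: two jaws 36 mm high and 32 mm wide along its x, 61 mm apart, two steel spindles with turned handles reaching 145 mm to either side. Origin on the bench midway between the jaws near their noses, right under the foot that it holds, z up.
- foot_a: Turned hardwood bun foot, 60 mm high, belly 60 mm and flat round top 50 mm in diameter, one of three alike; any may be the one in the clamp. In the middle of the top is an upright blind bore, 13 mm in diameter with a flat bottom (the wood marks under more than 25 N); its depth is unknown (20 to 50 mm) and differs from foot to foot. Loose, about 140 g. Origin at the centre of its underside on the bench, z up.
- foot_b: Turned hardwood bun foot, 60 mm high, belly 60 mm and flat round top 50 mm in diameter, one of three alike; any may be the one in the clamp. In the middle of the top is an upright blind bore, 13 mm in diameter with a flat bottom (the wood marks under more than 25 N); its depth is unknown (20 to 50 mm) and differs from foot to foot. Loose, about 140 g. Origin at the centre of its underside on the bench, z up.
- foot_c: Turned hardwood bun foot, 60 mm high, belly 60 mm and flat round top 50 mm in diameter, one of three alike; any may be the one in the clamp. In the middle of the top is an upright blind bore, 13 mm in diameter with a flat bottom (the wood marks under more than 25 N); its depth is unknown (20 to 50 mm) and differs from foot to foot. Loose, about 140 g. Origin at the centre of its underside on the bench, z up.
- glue: Glue bottle 160 mm high, 56 mm in diameter, upright; bystander. Origin at the centre of its underside.
- tape: Tape measure, 70 x 36 x 66 mm, upright; bystander. Origin at the centre of its underside.
- square: Try square lying flat: dark stock 100 mm long, steel blade 200 mm long; bystander. Origin under the middle of its stock.
- mallet: Joiner's mallet lying on its side, 320 mm long, head 85 mm high; bystander. Origin on the bench, 130 mm from the head's middle along the handle.
- chisel: Bench chisel lying flat, 260 mm long, wooden handle; bystander. Origin under its middle.
- sander: Cork sanding block, 115 x 66 x 28 mm; bystander. Origin at the centre of its underside.
Not all that is in view belongs to the job. Of the things shaped like the gauge, the aluminium one is meant.

How it is judged:
By the outcome, as a careful person would: the job done as asked, in the order asked, and still so for the second after the job is handed in, with the robot touching nothing.
It also fails if it takes over 54 s, if anything falls off the work surface, if the arm or the gripper's body presses on something with over 40 N, if the wrist force passes 120 N, or if a joint passes its speed limit or range.

ROBOT

A 6-joint arm with a two-finger parallel gripper is mounted at the origin on the work surface. World frame = base frame: x ahead of the robot, y to its left, z up, the work surface at z = 0. Lengths are in m, angles in rad, forces in N, time in s.
With the tool pointing down it reaches from about 0.25 to 0.725 m from the base axis. Payload 4 kg.
Tool frame: the origin (TCP) lies between the finger pads; the fingertips stand 8 mm ahead of it and the grasp point (between the pads) lies 11 mm behind it (bot.tip_reach is the distance from the TCP to the fingertips, in m); z points along the fingers, y is the line along which they close (so a half turn about z gives the same grasp; the last joint's range is limited). The gripper opens to 85 mm and grips with 20 to 120 N. Pads are 22 mm wide; open, the fingers measure 114 mm over their backs; the gripper's body (76 mm by 85 mm) begins 54 mm behind the grasp point. The pads swing forward as they close: fully open they stand 13 mm farther back than shut.
Start: joints at [-1.333, 0.241, 0.005, 1.335, 0, 1.571], TCP at [0.118, -0.486, 0.209] pointing down, gripper open.
Joint ranges: [-2.72, 2.72], [-1.05, 1.87], [-1.09, 1.28], [-1.99, 2.15], [-1.42, 1.44], [-3.14, 3.14]. Speed limits (rad/s): [2.79, 2.79, 3.14, 3.14, 3.14, 3.14].

INTERFACE

Orientations are given as a unit quaternion [x, y, z, w].
In Python, from workcell import bot gives the robot as it stands.
- The arm moves only by the tool move_arm, never from a script. Its argument "deltas" is a list of rows, each a list of 7 numbers: the opening, from 0 (shut) to 1 (fully open), then the shift along the tool's x, y, z in mm, then the turn, a rotation vector about the tool's x, y, z in degrees. In form: [[gripper, tx, ty, tz, ax, ay, az], ...]. A call has 1 to 10 rows; each row shifts and turns the commanded pose from where the row before left it, along the tool's axes as they then stand; what a row does not reach is not made up. A row lasts 1/12 s, in which the tool goes at most 41.7 mm and 7.16 degrees, less where a joint would pass 70% of its speed; a pose out of reach is approached as far as the arm can. A call is refused whole if a number of a shift passes 41.7 or a number of a turn 7.16, either way. A call with a gripper value outside its range is refused whole. The fingers move at their own pace and stop on an object; the grip force is fixed at half the most. Time passes only in rows, so rows that do not move let the fingers close. It gives the time, the measured TCP pose, the force, the opening and the grip force at its end, in the units of the state.
- bot.get_obs(): the state, without advancing time (a new reading comes with each control period).
- bot.camera(name): name is "scene" or "top"; returns the picture (384x512x3 uint8, blue, green, red); there is no depth.
- bot.calibration(name): a dict with "K" (3x3 intrinsics, pixels), "position" and "orientation" of the camera in the world. Camera axes: x right, y down, z forward; pixel columns grow to the right and rows downward; lengths in m; the calibration is good to about 2 mm. A picture is of the moment at which its call begins. calibration takes no time and is no camera call.
- bot.job_done(): hands the job in; it is judged then, once.
Trained networks look in the newest picture that a camera, given by its name, has taken for a name from the list of things; names that differ only in an ending like _2 or _b are one class to them, and where a whole thing is asked for, a point or a joint stands for the part that bears it (a point fixed in the world has none). Each returns a list of dicts, best first, with "conf" (0 to 1); they miss things now and then, are a little off and sometimes report something else, mostly with a low value. They report only what shows in the picture. A call takes as long as a camera call. They do not tell look-alikes from the thing itself.
- bot.outline_of(query, camera): "pixels" (384x512 bool, what is visible of it) and "rect" ([left, top, width, height] in pixels, round what is visible of it).
The state is a dict: "clock": time; "joint_pos": joint angles; "joint_vel": joint speeds; "tau": joint torques, N m; "eef_pos": TCP position; "tool_rot": TCP orientation; "ft_force": force on the tool from outside, world axes, zero at the start; "ft_torque": the same for the moment, N m; "grip_width": finger opening in m; "grasp_force": force on a finger pad.
Only numpy, scipy, OpenCV 4.12 (cv2) and the standard library are available. Lean on these libraries where they do the work, as an engineer would, in place of code of your own. Each camera call takes 0.05 s, during which the arm holds its last target. There are 200 camera calls.

## Working session

There is one attempt and no reset: what is moved stays moved. The work goes in short steps, Python scripts to look and compute and a tool call to move; the robot and the scene stay as the last step left them, time stands still between calls to the robot, and variables do not carry over. Pictures are saved under pics/ and viewed, at most 10 in all, crops included, and the job is handed in when it is done.

Besides the shell and the picture viewer there is one more tool, called after "Request:" as name(argument=value, ...), one argument or row to a line, values as JSON. move_arm: Moves the arm, as the interface text tells. Its arguments: {"type":"object","properties":{"deltas":{"type":"array","items":{"type":"array","items":{"type":"number"}}}},"required":["deltas"]}

```bash
mkdir -p pics; cat > h.py <<'E'
import numpy as np, cv2
from workcell import bot
from scipy.spatial.transform import Rotation as R
def ray(c,uv):
    k=bot.calibration(c);K=np.array(k["K"]);Rm=R.from_quat(k["orientation"]).as_matrix()
    d=Rm@np.linalg.solve(K,[uv[0],uv[1],1.]);return np.array(k["position"]),d
def atz(c,uv,z):
    p,d=ray(c,uv);return p+d*(z-p[2])/d[2]
def proj(c,P):
    k=bot.calibration(c);K=np.array(k["K"]);Rm=R.from_quat(k["orientation"]).as_matrix()
    q=K@(Rm.T@(np.array(P)-k["position"]));return q[:2]/q[2]
E
python3 - <<'E'
from h import *
for c in("scene","top"):
    im=bot.camera(c);cv2.imwrite(f"pics/{c}0.png",im)
    print(c,bot.calibration(c))
    for n in("gauge","rod_grip","stand","clamp","foot_a"):
        for o in bot.outline_of(n,c)[:5]:
            ys,xs=np.nonzero(o["pixels"]);print(n,round(o["conf"],2),o["rect"],xs.mean().round(1),ys.mean().round(1))
o=bot.get_obs();print(o)
E
```

```text
scene {'K': array([[364.49697777,   0.        , 254.73524505],
       [  0.        , 364.49697777, 184.61615166],
       [  0.        ,   0.        ,   1.        ]]), 'position': array([1.09483601, 0.50199994, 1.06687268]), 'orientation': array([ 0.39639726,  0.85742516, -0.30141895, -0.12976099])}
gauge 0.84 [175.9, 166.1, 14.8, 30.3] 180.1 181.6
gauge 0.81 [199.8, 183.9, 19.5, 34.6] 209.1 202.3
gauge 0.6 [210.6, 142.8, 25.8, 29.6] 220.7 161.0
gauge 0.49 [217.8, 105.1, 15.5, 36.8] 224.7 125.5
gauge 0.28 [143.8, 115.6, 20.1, 42.5] 153.9 138.8
rod_grip 0.65 [252.0, 124.8, 8.6, 18.1] 255.2 131.4
rod_grip 0.55 [223.4, 105.8, 3.5, 10.8] 223.7 111.2
rod_grip 0.43 [216.8, 141.4, 9.8, 16.7] 219.2 148.4
clamp 0.6 [257.5, 195.9, 70.1, 57.1] 293.6 224.6
clamp 0.31 [202.6, 228.0, 20.8, 26.4] 210.3 241.6
foot_a 0.9 [202.9, 229.8, 17.5, 20.8] 210.0 241.1
foot_a 0.78 [298.0, 201.5, 19.4, 21.8] 305.4 212.0
top {'K': array([[443.30127204,   0.        , 253.23518717],
       [  0.        , 443.30127204, 202.13087444],
       [  0.        ,   0.        ,   1.        ]]), 'position': array([0.40965835,
[... 810 characters left out ...]
'clock': 0.6, 'joint_pos': array([-1.33298915e+00,  2.40581192e-01,  4.98787712e-03,  1.33520354e+00,
        9.00886116e-06,  1.57078669e+00]), 'joint_vel': array([-0.00147956, -0.00132432, -0.0002131 ,  0.00056282, -0.00098709,
        0.00170088]), 'tau': array([-5.34909705e-04, -3.71973932e+01,  2.52570909e+01,  1.33573201e-03,
       -1.30382850e-04,  5.47121346e-06]), 'eef_pos': array([ 0.11778707, -0.48592025,  0.20941123]), 'tool_rot': array([ 9.92938721e-01,  1.18628395e-01,  4.44152339e-06, -7.94687941e-07]), 'ft_force': array([-0.51501951,  0.01905247,  0.50851085]), 'ft_torque': array([-0.0265418 , -0.00643583,  0.03763811]), 'grasp_force': 0.0, 'grip_width': 0.08545739449525726}
```

```bash
python3 - <<'E'
import cv2
a=cv2.imread("pics/top0.png")[110:310,130:400]
cv2.imwrite("pics/t1.png",cv2.resize(a,(800,592),interpolation=cv2.INTER_CUBIC))
a=cv2.imread("pics/scene0.png")[80:280,130:400]
cv2.imwrite("pics/s1.png",cv2.resize(a,(800,592),interpolation=cv2.INTER_CUBIC))
E
```

```text
(no output)
```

View pics/t1.png

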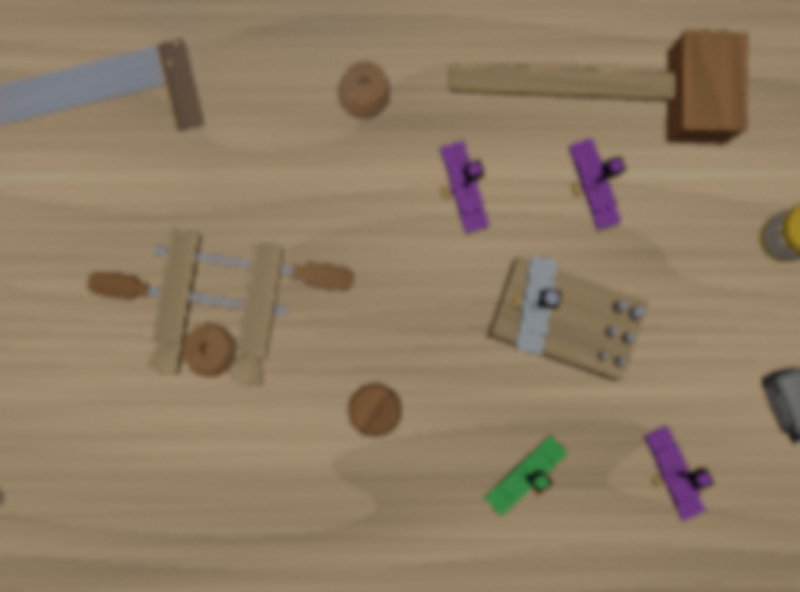

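View pics/s1.png

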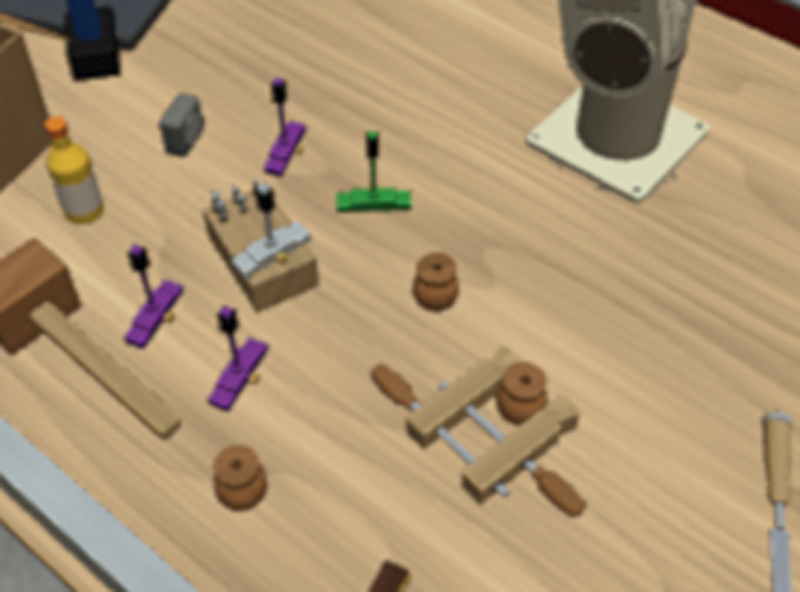

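Gauge-shaped things: purple at top-image pixels ~(287,173), (331,172) and (358,270), green at (307,271), and grey metal at (311,213) standing on the bit stand. The grey one fits, as it is aluminium and on the stand. The clamped foot is at top pixel (200.5,228). I'll confirm both in one enlarged crop and triangulate.

```bash
python3 - <<'E'
from h import *
a=cv2.imread("pics/top0.png");b=cv2.imread("pics/scene0.png")
f=lambda im,x,y,w,h:cv2.resize(im[y:y+h,x:x+w],(w*8,h*8),interpolation=cv2.INTER_CUBIC)
# top gauge: 290..340,190..226 ; scene gauge 205..255,138..174 ; feet
g=np.vstack([np.hstack([f(a,290,190,50,36),f(b,200,138,50,36)]),np.hstack([f(a,175,210,50,36),f(b,285,195,50,36)])])
cv2.imwrite("pics/c2.png",g)
def tri(ut,us):
    p,d=ray("top",ut);q,e=ray("scene",us);d/=np.linalg.norm(d);e/=np.linalg.norm(e)
    s=np.linalg.lstsq(np.c_[d,-e],q-p,rcond=None)[0];A=p+s[0]*d;B=q+s[1]*e
    return ((A+B)/2).round(4),np.linalg.norm(A-B).round(4)
print(tri((315.4,210.9),(219.3,147.5)))
E
```

```text
(array([ 0.5073, -0.1903,  0.1445]), np.float64(0.0038))
```

View pics/c2.png

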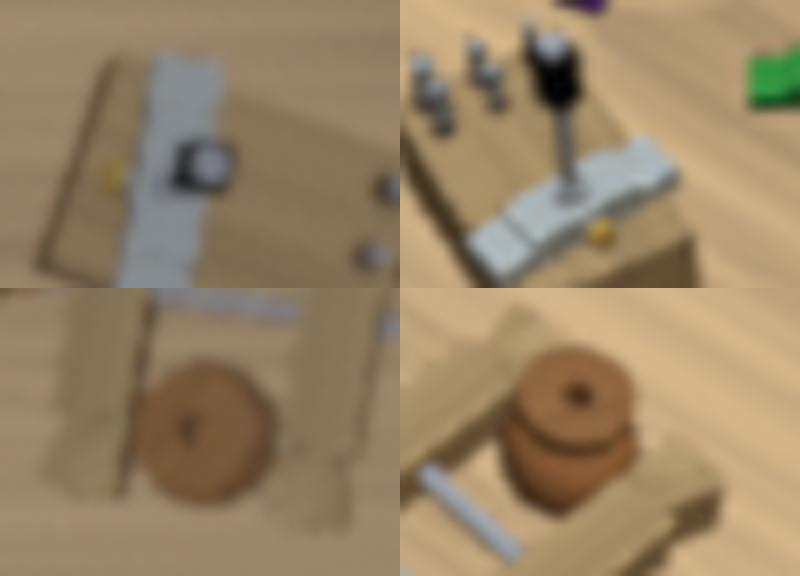

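```bash
python3 - <<'E'
from h import *
def tri(ut,us):
    p,d=ray("top",ut);q,e=ray("scene",us);d/=np.linalg.norm(d);e/=np.linalg.norm(e)
    s=np.linalg.lstsq(np.c_[d,-e],q-p,rcond=None)[0];A=p+s[0]*d;B=q+s[1]*e
    return ((A+B)/2).round(4),np.linalg.norm(A-B).round(4)
print("cap",tri((316.1,210.4),(219,143.8)))
print("rod@stock",atz("scene",(221,162),.075))
print("bore",atz("scene",(307.1,208.3),.06),atz("top",(199.3,227.8),.06))
print("footbelly",atz("top",(200.6,227.9),.03))
# stock yaw: top crop long edges
e=[(150,60),(117,280),(220,62),(192,280)]
P=[atz("top",(x/8+290,y/8+190),.069)[:2] for x,y in e]
for a,b in((0,1),(2,3)):
    v=P[b]-P[a];print("yaw",np.degrees(np.arctan2(v[1],v[0])))
e=[(470,240),(640,143),(507,280),(675,180)]
P=[atz("scene",((x-400)/8+200,y/8+138),.069)[:2] for x,y in e]
for a,b in((0,1),(2,3)):
    v=P[b]-P[a];print("yaw s",np.degrees(np.arctan2(v[1],v[0])),v)
print(np.mean(P,0))
b=bot.get_obs();print(R.from_quat(b["tool_rot"]).as_matrix().round(3))
E
```

```text
cap (array([ 0.5073, -0.1894,  0.1635]), np.float64(0.0039))
rod@stock [ 0.51080394 -0.18457698  0.075     ]
bore [0.46670388 0.17049013 0.06      ] [0.46383866 0.16461055 0.06      ]
footbelly [0.46463736 0.16360242 0.03      ]
yaw 170.34960806042355
yaw 171.4439086166596
yaw s 168.8359964504946 [-0.09321222  0.01839567]
yaw s 169.6141360438803 [-0.09273398  0.01699622]
[ 0.51344791 -0.17893826]
[[ 0.972  0.236  0.   ]
 [ 0.236 -0.972  0.   ]
 [ 0.    -0.    -1.   ]]
```

The grey-aluminium gauge on the stand and the foot between the jaws (bore at scene pixel 307,208) are confirmed. The grip top is at z≈0.163, so the reading is about 18 mm. The stock's x axis points about -10°. Moving over the grip.

Request:
move_arm(
  deltas=[
    [1, 37, -16.5, 0, 0, 0, 0],
    [1, 37, -16.5, 0, 0, 0, 0],
    [1, 37, -16.5, 0, 0, 0, 0],
    [1, 37, -16.5, 0, 0, 0, 0],
    [1, 37, -16.5, 0, 0, 0, 0],
    [1, 37, -16.5, 0, 0, 0, 0],
    [1, 37, -16.5, 0, 0, 0, 0],
    [1, 37, -16.5, 0, 0, 0, 0],
    [1, 37, -16.5, 0, 0, 0, 0],
    [1, 37, -16.5, 0, 0, 0, 0],
  ],
)

```text
clock: 1.43
eef_pos: [0.4399, -0.2369, 0.2097]
tool_rot: [0.993, 0.119, 0.0, 0.0]
ft_force: [-0.7, -0.8, 0.0]
grip_width: 0.0851
grasp_force: 0.0
```

Request:
move_arm(
  deltas=[
    [1, 0, 0, 0, 0, 0, -7],
    [1, 0, 0, 0, 0, 0, -7],
    [1, 0, 0, 0, 0, 0, -7],
    [1, 0, 0, 0, 0, 0, -7],
    [1, 0, 0, 0, 0, 0, -7],
    [1, 0, 0, 0, 0, 0, -7],
    [1, 0, 0, 0, 0, 0, -7],
    [1, 0, 0, 0, 0, 0, -7],
    [1, 0, 0, 0, 0, 0, -7],
    [1, 0, 0, 0, 0, 0, -3.3],
  ],
)

```text
clock: 2.27
eef_pos: [0.4385, -0.2384, 0.2095]
tool_rot: [0.765, 0.644, 0.0, 0.0]
ft_force: [-0.1, 0.5, 0.3]
grip_width: 0.0857
grasp_force: 0.0
```

Request:
move_arm(
  deltas=[
    [1, 30.7, 0, 0, 0, 0, 0],
    [1, 30.7, 0, 0, 0, 0, 0],
    [1, 0, 30, 0, 0, 0, 0],
    [1, 0, 30, 0, 0, 0, 0],
    [1, 0, 0, 10, 0, 0, 0],
    [1, 0, 0, 10, 0, 0, 0],
    [1, 0, 0, 0, 0, 0, 0],
  ],
)

```text
clock: 2.85
eef_pos: [0.5064, -0.1878, 0.1865]
tool_rot: [0.766, 0.642, -0.001, -0.002]
ft_force: [-0.5, -0.0, -0.2]
grip_width: 0.085
grasp_force: 0.0
```

```bash
python3 - <<'E'
from h import *
b=bot.camera("scene");a=bot.camera("top")
o=bot.get_obs();T=R.from_quat(o["tool_rot"]).as_matrix();p=np.array(o["eef_pos"]);print(p)
u0=np.array([180,100]);w0=np.array([280,180])
b2=b.copy()
S=cv2.resize(b[100:200,170:270],None,fx=6,fy=6,interpolation=cv2.INTER_CUBIC)
for s in(-1,1):
    q=proj("scene",p+T@[0,s*.0425,.008]);cv2.circle(S,tuple(int(v) for v in (q-[170,100])*6+3),3,(0,0,255),-1);print(q)
cv2.imwrite("pics/s3.png",S)
E
```

```text
[ 0.50684608 -0.1882422   0.18864742]
[228.22547406 134.66847099]
[208.11512916 146.02937506]
```

View pics/s3.png

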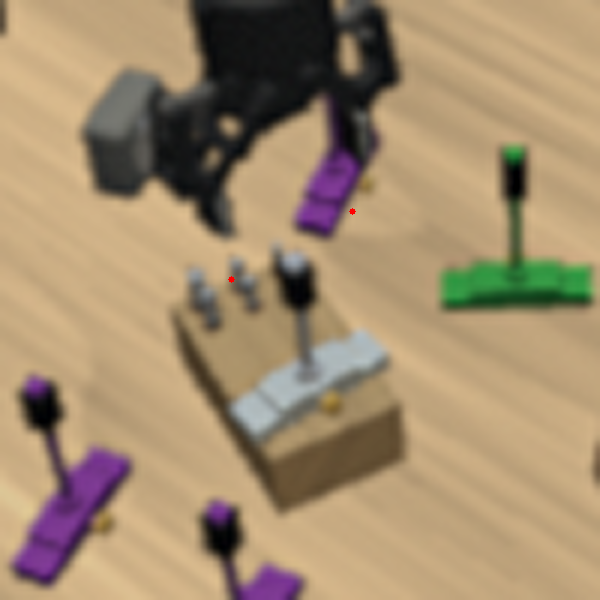

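The scene crop shows the open fingers ending near crop (225,232) and (362,160), about 8 px above my projection. I'll check in the top view before descending.

```bash
python3 - <<'E'
from h import *
a=bot.camera("top")
o=bot.get_obs();T=R.from_quat(o["tool_rot"]).as_matrix();p=np.array(o["eef_pos"])
S=cv2.resize(a[165:255,270:370],None,fx=8,fy=6.66,interpolation=cv2.INTER_CUBIC)
S=cv2.resize(a[170:250,275:365],None,fx=7,fy=7,interpolation=cv2.INTER_CUBIC)
for d in([0,.0425,.008],[0,-.0425,.008],[0,.057,-.02],[0,-.057,-.02],[0,0,-.011]):
    q=proj("top",p+T@d);cv2.circle(S,tuple(int(v) for v in (q-[275,170])*7+3),3,(0,0,255),-1)
q=proj("top",p-[0,0,.03]);print(q)
cv2.imwrite("pics/t3.png",S)
# where known base/robot: back-project check of bench z
print(o["joint_pos"].round(3))
E
```

```text
[315.07128335 210.92566911]
[-0.356  0.332  0.077  1.317 -0.     1.392]
```

View pics/t3.png

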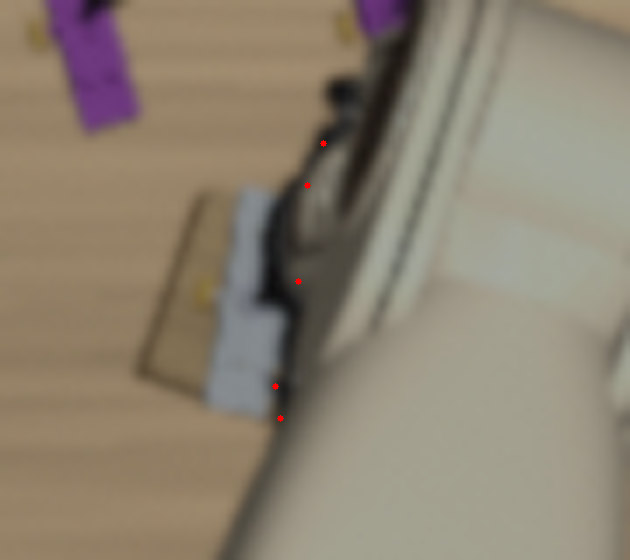

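Request:
move_arm(
  deltas=[
    [1, 0, 0, 10, 0, 0, 0],
    [1, 0, 0, 10, 0, 0, 0],
    [1, 0, 0, 10, 0, 0, 0],
    [1, 0, 0, 10, 0, 0, 0],
    [1, 0, 0, 7, 0, 0, 0],
    [1, 0, 0, 5, 0, 0, 0],
    [0.6, 0, 0, 0, 0, 0, 0],
    [0.6, 0, 0, 0, 0, 0, 0],
    [0.6, 0, 0, 0, 0, 0, 0],
  ],
)

```text
clock: 3.75
eef_pos: [0.5087, -0.1886, 0.1378]
tool_rot: [0.766, 0.642, 0.0, 0.0]
ft_force: [0.1, 0.5, -1.1]
grip_width: 0.052
grasp_force: 0.0
```

```bash
python3 - <<'E'
from h import *
b=bot.camera("scene")
o=bot.get_obs();T=R.from_quat(o["tool_rot"]).as_matrix();p=np.array(o["eef_pos"]);print(p,o["grip_width"])
S=cv2.resize(b[120:185,180:260],None,fx=9,fy=9,interpolation=cv2.INTER_CUBIC)
for s in(-1,0,1):
    q=proj("scene",p+T@[0,s*o["grip_width"]/2,.008]);cv2.circle(S,tuple(int(v) for v in (q-[180,120])*9+4),3,(0,0,255),-1)
cv2.imwrite("pics/s4.png",S)
E
```

```text
[ 0.50877924 -0.18860372  0.13794132] 0.051336374517147884
```

View pics/s4.png

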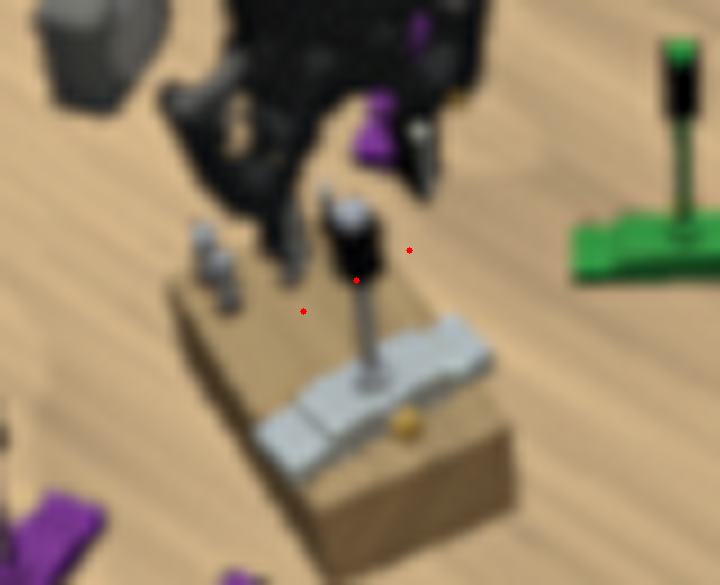

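The fingers straddle the grip (tips near crop (290,275) and (425,195), grip at (355,240)). Lowering slightly and closing in stages.

Request:
move_arm(
  deltas=[
    [0.6, 0, 0, 5, 0, 0, 0],
    [0.35, 0, 0, 0, 0, 0, 0],
    [0.35, 0, 0, 0, 0, 0, 0],
    [0.3, 0, 0, 0, 0, 0, 0],
  ],
)

```text
clock: 4.13
eef_pos: [0.5083, -0.1884, 0.1324]
tool_rot: [0.766, 0.642, -0.0, -0.0]
ft_force: [-0.2, 0.5, 0.1]
grip_width: 0.0258
grasp_force: 0.0
```

Request:
move_arm(
  deltas=[
    [0.2, 0, 0, 0, 0, 0, 0],
    [0.15, 0, 0, 0, 0, 0, 0],
    [0.15, 0, 0, 0, 0, 0, 0],
    [0.15, 0, 0, 0, 0, 0, 0],
  ],
)

```text
clock: 4.47
eef_pos: [0.5086, -0.1885, 0.1326]
tool_rot: [0.766, 0.642, 0.0, 0.0]
ft_force: [1.6, 0.7, 0.1]
grip_width: 0.0163
grasp_force: 59.4
```

```bash
python3 - <<'E'
from h import *
b=bot.camera("scene")
o=bot.get_obs();T=R.from_quat(o["tool_rot"]).as_matrix();p=np.array(o["eef_pos"]);print(p,o["grip_width"],o["ft_force"],o["grasp_force"],bot.tip_reach)
S=cv2.resize(b[120:185,180:260],None,fx=9,fy=9,interpolation=cv2.INTER_CUBIC)
cv2.imwrite("pics/s5.png",S)
E
```

```text
[ 0.50856191 -0.18848437  0.13260088] 0.016162841583448165 [0.83568208 0.23085027 0.19718421] 59.44565534591675 0.008
```

View pics/s5.png

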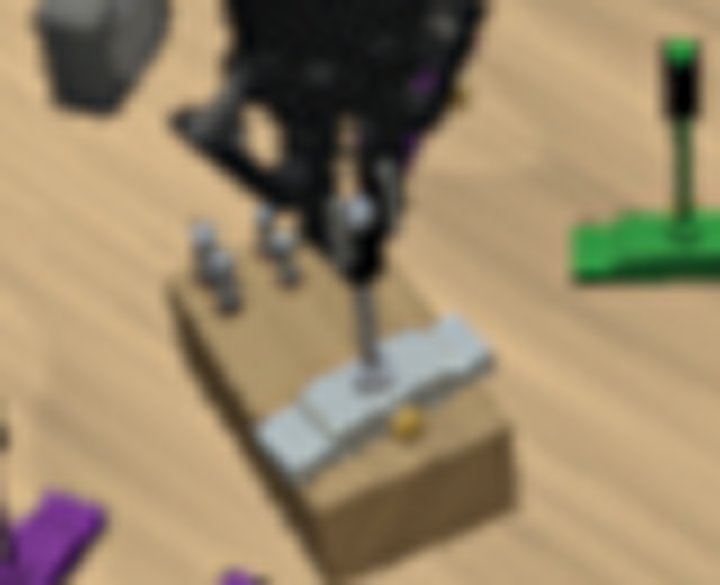

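Request:
move_arm(
  deltas=[
    [0.15, 0, 0, -3, 0, 0, 0],
    [0.15, 0, 0, -7, 0, 0, 0],
    [0.15, 0, 0, -10, 0, 0, 0],
    [0.15, 0, 0, -10, 0, 0, 0],
    [0.15, 0, 0, -10, 0, 0, 0],
    [0.15, 0, 0, -10, 0, 0, 0],
    [0.15, 0, 0, -10, 0, 0, 0],
    [0.15, 0, 0, 0, 0, 0, 0],
  ],
)

```text
clock: 5.18
eef_pos: [0.5099, -0.189, 0.1955]
tool_rot: [0.766, 0.642, 0.001, 0.002]
ft_force: [-0.4, -0.2, -1.5]
grip_width: 0.0167
grasp_force: 59.2
```

```bash
python3 - <<'E'
from h import *
o=bot.get_obs();T=R.from_quat(o["tool_rot"]).as_matrix();print(o["eef_pos"],o["grip_width"],o["ft_force"],o["ft_torque"])
t=atz("top",(316.1,210.4),.1635);s=atz("scene",(219,143.8),.1635)
bt=atz("top",(199.3,227.8),.06);bs=atz("scene",(307.1,208.3),.06);rs=atz("scene",(221,162),.075)
print(t,s,bt-t,bs-s,bs-rs)
D=((bt-t)+(bs-s))/2;D[2]=0
print(D,T.T@D)
for n in("gauge",):
  for c in("scene",):
    bot.camera(c)
    for q in bot.outline_of(n,c)[:6]:print(c,q["conf"],q["rect"])
E
```

```text
[ 0.50985433 -0.18902618  0.19553706] 0.016741398673671696 [-0.41866234 -0.19273997 -1.53821994] [ 0.00052021 -0.04410267  0.02508464]
[ 0.50852968 -0.1909181   0.1635    ] [ 0.50628607 -0.18763832  0.1635    ] [-0.04469102  0.35552865 -0.1035    ] [-0.03958219  0.35812845 -0.1035    ] [-0.04410006  0.35506711 -0.015     ]
[-0.0421366   0.35682855  0.        ] [ 0.34395426 -0.10390807 -0.00082984]
scene 0.88 [206.8, 128.1, 27.0, 33.0]
scene 0.81 [200.2, 181.2, 22.0, 34.8]
scene 0.59 [217.2, 120.1, 18.5, 19.1]
scene 0.56 [243.9, 122.4, 25.9, 32.8]
scene 0.52 [175.5, 162.3, 16.1, 33.6]
scene 0.49 [214.0, 129.1, 9.4, 21.3]
```

Request:
move_arm(
  deltas=[
    [0.15, 20, -6, 0, 0, 0, 0],
    [0.15, 38, -11.5, 0, 0, 0, 0],
    [0.15, 38, -11.5, 0, 0, 0, 0],
    [0.15, 38, -11.5, 0, 0, 0, 0],
    [0.15, 38, -11.5, 0, 0, 0, 0],
    [0.15, 38, -11.5, 0, 0, 0, 0],
    [0.15, 38, -11.5, 0, 0, 0, 0],
    [0.15, 38, -11.5, 0, 0, 0, 0],
    [0.15, 38, -11.5, 0, 0, 0, 0],
    [0.15, 20, -6, 0, 0, 0, 0],
  ],
)

```text
clock: 6.12
eef_pos: [0.4647, 0.1721, 0.1917]
tool_rot: [0.765, 0.644, -0.0, -0.001]
ft_force: [0.2, -0.1, -1.7]
grip_width: 0.0165
grasp_force: 59.2
```

Request:
move_arm(
  deltas=[
    [0.15, 0, 0, 10, 0, 0, 0],
    [0.15, 0, 0, 5, 0, 0, 0],
    [0.15, 0, 0, 0, 0, 0, 0],
    [0.15, 0, 0, 0, 0, 0, 0],
  ],
)

```text
clock: 6.45
eef_pos: [0.4654, 0.1671, 0.1764]
tool_rot: [0.767, 0.642, -0.001, -0.0]
ft_force: [0.8, 0.4, -1.8]
grip_width: 0.0163
grasp_force: 59.2
```

```bash
python3 - <<'E'
from h import *
b=bot.camera("scene");a=bot.camera("top")
o=bot.get_obs();print(o["eef_pos"],o["grip_width"],o["joint_pos"].round(2))
f=lambda im,x,y,w,h:cv2.resize(im[y:y+h,x:x+w],(w*8,h*8),interpolation=cv2.INTER_CUBIC)
cv2.imwrite("pics/g6.png",np.hstack([f(b,280,155,50,72),f(a,175,190,50,72)]))
E
```

```text
[0.46626312 0.16719623 0.17735178] 0.016276643782691395 [ 0.34  0.25 -0.07  1.25 -0.    2.09]
```

View pics/g6.png

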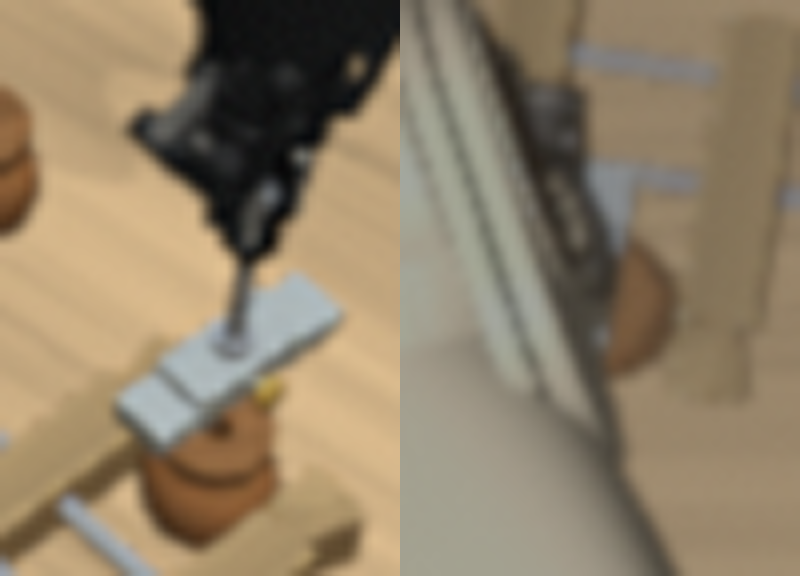

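```bash
python3 - <<'E'
from h import *
o=bot.get_obs();p=np.array(o["eef_pos"]);T=R.from_quat(o["tool_rot"]).as_matrix()
zs=.055+p[2]-.1326
c=atz("scene",(309,198.1),zs+.02);print("collar",c,"minus TCP",(c-p)[:2])
c0=atz("scene",(221.2,162.1),.075);print("stand collar - TCP",c0[:2]-[.5086,-.1885])
for uv in((307.1,208.3),(307.4,208.5)):
    b=atz("scene",uv,.06);d=b-c;d[2]=0;print("bore",b,"need",d,T.T@d*1000)
for z in(.06,zs-.018,zs,zs+.02,zs+.06):print(z,proj("scene",[c[0],c[1],z]))
im=bot.camera("scene")
# subpixel: bore dark blob, rod columns
g=im[:, :,:].astype(int).sum(2)
print(g[204:214,302:314]); 
print(g[186:200,304:316])
E
```

```text
collar [0.46773351 0.17164674 0.11975178] minus TCP [0.00147039 0.0044505 ]
stand collar - TCP [0.00208765 0.00482609]
bore [0.46670388 0.17049013 0.06      ] need [-0.00102962 -0.00115661  0.        ] [-1.32061565e+00 -8.08599490e-01  7.28487780e-04]
bore [0.46672088 0.17172724 0.06      ] need [-1.01262210e-03  8.05014833e-05  0.00000000e+00] [-1.00038539e-01 -1.01087892e+00  3.22198381e-04]
0.06 [307.20261073 208.67892233]
0.08175177665657361 [307.84065523 204.92357376]
0.09975177665657362 [308.38254619 201.73415764]
0.11975177665657362 [309.  198.1]
0.1597517766565736 [310.28599754 190.53098404]
[[433 413 487 520 474 415 337 297 289 291 339 340]
 [511 437 390 390 359 321 299 307 305 277 273 281]
 [554 511 407 333 298 277 288 312 315 303 272 291]
 [543 495 384 299 249 211 235 296 325 324 312 325]
 [466 404 354 285 211 157 186 280 318 320 313 326]
 [355 329 332 297 235 196 220 282 308 308 300 326]
 [307 310 315 306 287 280 287 301 311 308 303 333]
 [294 306 310 312 313 309 311 315 317 316 297 317]
 [246 289 308 318 323 322 320 322 317 302 264 254]
 [184 227 265 294 305 308 303 299 293 263 237 254]]
[[544 545 531 437 311 179 109  77  99 202 318 448]
 [545 548 547 529 477 313 128 117 280 423 475 497]
 [537 544 553 558 532 373 204 258 437 524 533 518]
 [524 534 541 555 525 367 252 347 493 542 535 519]
 [519 524 532 539 485 333 282 413 517 543 541 535]
 [518 517 523 524 448 300 290 441 533 547 542 539]
 [525 522 525 507 391 258 304 466 539 545 538 537]
 [530 528 533 504 364 246 332 490 541 545 542 539]
 [535 528 541 512 356 249 341 493 545 547 539 538]
 [539 524 536 492 338 238 337 487 542 539 538 537]
 [545 529 510 454 318 281 392 497 536 538 541 540]
 [543 524 480 434 352 366 443 495 528 542 550 519]
 [541 527 456 394 376 407 433 475 522 537 532 432]
 [542 541 501 411 361 376 426 501 512 467 403 324]]
```

```bash
python3 - <<'E'
from h import *
o=bot.get_obs();p=np.array(o["eef_pos"]);T=R.from_quat(o["tool_rot"]).as_matrix();print(p)
zs=.055+p[2]-.1326
for uv in((308.5,197.6),(308.6,197.8)):
  c=atz("scene",uv,zs+.02);d=atz("scene",(307.05,208.0),.06)-c;d[2]=0;print(d,T.T@d*1000)
E
```

```text
[0.46646046 0.16731832 0.17761235]
[-0.00149036  0.0002973   0.        ] [ 2.87325856e-02 -1.51945139e+00 -3.71658586e-04]
[-0.00193432 -0.00041106  0.        ] [-7.47038792e-01 -1.83097783e+00 -4.53023387e-04]
```

Request:
move_arm(
  deltas=[
    [0.15, -0.3, -1.5, 0, 0, 0, 0],
    [0.15, 0, 0, 6, 0, 0, 0],
    [0.15, 0, 0, 6, 0, 0, 0],
    [0.15, 0, 0, 4, 0, 0, 0],
    [0.15, 0, 0, 3, 0, 0, 0],
    [0.15, 0, 0, 2, 0, 0, 0],
    [0.15, 0, 0, 2, 0, 0, 0],
    [0.15, 0, 0, 0, 0, 0, 0],
  ],
)

```text
clock: 7.27
eef_pos: [0.4643, 0.1684, 0.1539]
tool_rot: [0.766, 0.642, -0.0, -0.0]
ft_force: [-1.1, 0.2, -2.0]
grip_width: 0.0164
grasp_force: 59.2
```

Request:
move_arm(
  deltas=[
    [0.15, 0, 0, 1.5, 0, 0, 0],
    [0.15, 0, 0, 1.5, 0, 0, 0],
    [0.15, 0, 0, 1.5, 0, 0, 0],
    [0.15, 0, 0, 0, 0, 0, 0],
  ],
)

```text
clock: 7.6
eef_pos: [0.4644, 0.1684, 0.1496]
tool_rot: [0.766, 0.642, -0.0, -0.0]
ft_force: [-0.2, 0.6, -1.5]
grip_width: 0.0161
grasp_force: 59.2
```

Request:
move_arm(
  deltas=[
    [0.15, 0, 0, 2, 0, 0, 0],
    [0.15, 0, 0, 2, 0, 0, 0],
    [0.15, 0, 0, 2, 0, 0, 0],
    [0.15, 0, 0, 2, 0, 0, 0],
    [0.15, 0, 0, 0, 0, 0, 0],
  ],
)

```text
clock: 8.02
eef_pos: [0.4642, 0.1683, 0.1413]
tool_rot: [0.766, 0.642, -0.0, -0.0]
ft_force: [-0.9, -1.4, -1.2]
grip_width: 0.0164
grasp_force: 59.2
```

Request:
move_arm(
  deltas=[
    [0.15, 0, 0, 1, 0, 0, 0],
    [0.15, 0, 0, 1, 0, 0, 0],
    [0.15, 0, 0, 1, 0, 0, 0],
    [0.15, 0, 0, 1, 0, 0, 0],
    [0.15, 0, 0, 0, 0, 0, 0],
  ],
)

```text
clock: 8.43
eef_pos: [0.4644, 0.1684, 0.1377]
tool_rot: [0.766, 0.642, -0.0, -0.0]
ft_force: [0.9, 0.2, -1.3]
grip_width: 0.0164
grasp_force: 59.2
```

Request:
move_arm(
  deltas=[
    [0.15, 0, 0, 1, 0, 0, 0],
    [0.15, 0, 0, 1, 0, 0, 0],
    [0.15, 0, 0, 1, 0, 0, 0],
    [0.15, 0, 0, 0, 0, 0, 0],
  ],
)

```text
clock: 8.77
eef_pos: [0.4649, 0.1684, 0.1354]
tool_rot: [0.766, 0.642, 0.0, 0.0]
ft_force: [-1.3, -1.7, 4.0]
grip_width: 0.0162
grasp_force: 60.0
```

Stock has contacted the foot at the expected height, and the rod is now sliding at about 5 N. Advancing in small steps.

Request:
move_arm(
  deltas=[
    [0.15, 0, 0, 1, 0, 0, 0],
    [0.15, 0, 0, 1, 0, 0, 0],
    [0.15, 0, 0, 1, 0, 0, 0],
    [0.15, 0, 0, 0, 0, 0, 0],
  ],
)

```text
clock: 9.1
eef_pos: [0.4648, 0.1684, 0.1318]
tool_rot: [0.766, 0.642, 0.0, 0.0]
ft_force: [-0.0, -0.5, 4.0]
grip_width: 0.0161
grasp_force: 59.8
```

Request:
move_arm(
  deltas=[
    [0.15, 0, 0, 1, 0, 0, 0],
    [0.15, 0, 0, 1, 0, 0, 0],
    [0.15, 0, 0, 1, 0, 0, 0],
    [0.15, 0, 0, 0, 0, 0, 0],
  ],
)

```text
clock: 9.43
eef_pos: [0.4647, 0.1684, 0.1287]
tool_rot: [0.766, 0.642, 0.0, 0.0]
ft_force: [0.5, -0.5, 2.4]
grip_width: 0.0166
grasp_force: 59.8
```

Request:
move_arm(
  deltas=[
    [0.15, 0, 0, 1, 0, 0, 0],
    [0.15, 0, 0, 1, 0, 0, 0],
    [0.15, 0, 0, 1, 0, 0, 0],
    [0.15, 0, 0, 0, 0, 0, 0],
  ],
)

```text
clock: 9.77
eef_pos: [0.4646, 0.1684, 0.1257]
tool_rot: [0.766, 0.642, 0.0, 0.0]
ft_force: [0.9, -1.1, 3.7]
grip_width: 0.0162
grasp_force: 59.8
```

Request:
move_arm(
  deltas=[
    [0.15, 0, 0, 1, 0, 0, 0],
    [0.15, 0, 0, 1, 0, 0, 0],
    [0.15, 0, 0, 1, 0, 0, 0],
    [0.15, 0, 0, 0, 0, 0, 0],
  ],
)

```text
clock: 10.1
eef_pos: [0.4646, 0.1684, 0.1227]
tool_rot: [0.766, 0.642, -0.0, 0.0]
ft_force: [-0.1, -1.4, 3.0]
grip_width: 0.0162
grasp_force: 59.8
```

Request:
move_arm(
  deltas=[
    [0.15, 0, 0, 1, 0, 0, 0],
    [0.15, 0, 0, 1, 0, 0, 0],
    [0.15, 0, 0, 1, 0, 0, 0],
    [0.15, 0, 0, 0, 0, 0, 0],
  ],
)

```text
clock: 10.43
eef_pos: [0.4646, 0.1684, 0.1197]
tool_rot: [0.766, 0.642, -0.0, 0.0]
ft_force: [0.9, -0.3, 2.9]
grip_width: 0.0162
grasp_force: 59.8
```

Request:
move_arm(
  deltas=[
    [0.15, 0, 0, 1, 0, 0, 0],
    [0.15, 0, 0, 1, 0, 0, 0],
    [0.15, 0, 0, 1, 0, 0, 0],
    [0.15, 0, 0, 0, 0, 0, 0],
  ],
)

```text
clock: 10.77
eef_pos: [0.4646, 0.1684, 0.1167]
tool_rot: [0.766, 0.642, -0.0, 0.0]
ft_force: [0.9, 0.2, 3.7]
grip_width: 0.0162
grasp_force: 59.8
```

Request:
move_arm(
  deltas=[
    [0.15, 0, 0, 1, 0, 0, 0],
    [0.15, 0, 0, 1, 0, 0, 0],
    [0.15, 0, 0, 1, 0, 0, 0],
    [0.15, 0, 0, 0, 0, 0, 0],
  ],
)

```text
clock: 11.1
eef_pos: [0.4646, 0.1684, 0.1137]
tool_rot: [0.766, 0.642, -0.0, -0.0]
ft_force: [0.7, 0.2, 3.4]
grip_width: 0.0163
grasp_force: 59.8
```

Request:
move_arm(
  deltas=[
    [0.15, 0, 0, 1, 0, 0, 0],
    [0.15, 0, 0, 1, 0, 0, 0],
    [0.15, 0, 0, 1, 0, 0, 0],
    [0.15, 0, 0, 0, 0, 0, 0],
  ],
)

```text
clock: 11.43
eef_pos: [0.4645, 0.1684, 0.1107]
tool_rot: [0.766, 0.642, -0.0, -0.0]
ft_force: [1.0, -0.6, 3.2]
grip_width: 0.0162
grasp_force: 59.8
```

Request:
move_arm(
  deltas=[
    [0.15, 0, 0, 1, 0, 0, 0],
    [0.15, 0, 0, 1, 0, 0, 0],
    [0.15, 0, 0, 0, 0, 0, 0],
  ],
)

```text
clock: 11.68
eef_pos: [0.4645, 0.1684, 0.1087]
tool_rot: [0.766, 0.642, -0.0, -0.0]
ft_force: [1.2, -1.5, 4.3]
grip_width: 0.0164
grasp_force: 59.8
```

Request:
move_arm(
  deltas=[
    [0.15, 0, 0, 1, 0, 0, 0],
    [0.15, 0, 0, 1, 0, 0, 0],
    [0.15, 0, 0, 0, 0, 0, 0],
  ],
)

```text
clock: 11.93
eef_pos: [0.4646, 0.1684, 0.1069]
tool_rot: [0.766, 0.642, 0.0, 0.0]
ft_force: [0.9, -1.2, 4.4]
grip_width: 0.0163
grasp_force: 60.0
```

Request:
move_arm(
  deltas=[
    [0.15, 0, 0, 1, 0, 0, 0],
    [0.15, 0, 0, 0, 0, 0, 0],
  ],
)

```text
clock: 12.1
eef_pos: [0.4648, 0.1685, 0.1067]
tool_rot: [0.766, 0.642, 0.0, 0.0]
ft_force: [0.1, -2.1, 8.9]
grip_width: 0.0166
grasp_force: 60.5
```

Bottomed: the last 1 mm commanded moved only 0.2 mm and the force rose to ~10 N, for a reading of about 49 mm. Lifting straight out.

Request:
move_arm(
  deltas=[
    [0.15, 0, 0, 0, 0, 0, 0],
    [0.15, 0, 0, -2, 0, 0, 0],
    [0.15, 0, 0, -4, 0, 0, 0],
    [0.15, 0, 0, -8, 0, 0, 0],
    [0.15, 0, 0, -10, 0, 0, 0],
    [0.15, 0, 0, -10, 0, 0, 0],
    [0.15, 0, 0, -10, 0, 0, 0],
    [0.15, 0, 0, -10, 0, 0, 0],
    [0.15, 0, 0, -10, 0, 0, 0],
    [0.15, 0, 0, -5, 0, 0, 0],
  ],
)

```text
clock: 12.93
eef_pos: [0.4654, 0.1687, 0.177]
tool_rot: [0.766, 0.642, 0.001, 0.0]
ft_force: [0.9, 0.1, -1.7]
grip_width: 0.0163
grasp_force: 59.2
```

Request:
move_arm(
  deltas=[
    [0.15, 0, 0, 0, 0, 0, 0],
    [0.15, 0, 0, 0, 0, 0, 0],
  ],
)

```text
clock: 13.1
eef_pos: [0.4647, 0.1685, 0.1752]
tool_rot: [0.766, 0.642, 0.0, 0.0]
ft_force: [-0.0, -0.5, -2.4]
grip_width: 0.0165
grasp_force: 59.2
```

```bash
python3 - <<'E'
from h import *
o=bot.get_obs();p=np.array(o["eef_pos"]);T=R.from_quat(o["tool_rot"]).as_matrix();print(p,o["ft_force"])
print(T.T@(np.array([.5086,-.1885,p[2]])-p)*1000)
b=bot.camera("scene");a=bot.camera("top")
f=lambda im,x,y,w,h,k:cv2.resize(im[y:y+h,x:x+w],(w*k,h*k),interpolation=cv2.INTER_CUBIC)
cv2.imwrite("pics/g7.png",np.hstack([f(b,280,155,50,72,8),f(a,175,190,50,72,8)]))
E
```

```text
[0.46472217 0.16847705 0.17521685] [-0.01140271 -0.46207125 -2.4354457 ]
[-3.43796688e+02  1.05648972e+02 -8.06723299e-02]
```

View pics/g7.png

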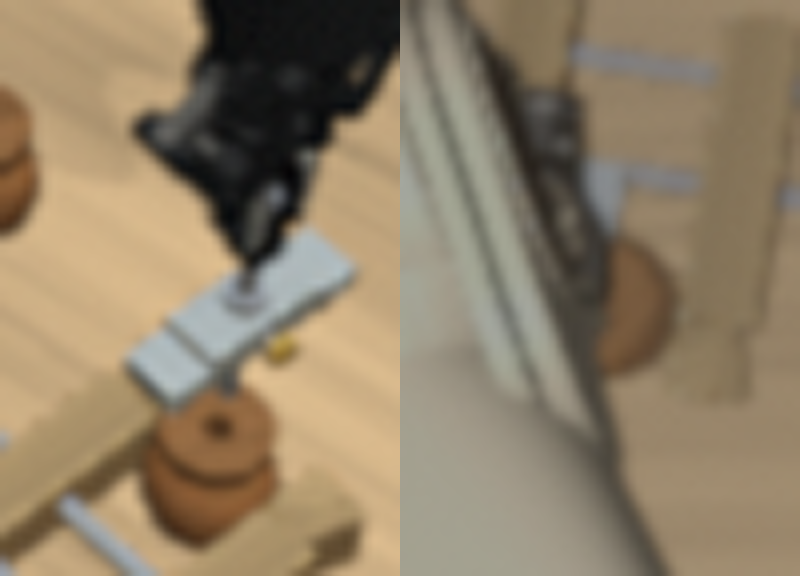

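The rod now sticks out much farther (tip at crop (230,390)) and the foot is unmoved. Returning over the stand.

Request:
move_arm(
  deltas=[
    [0.15, -20, 6, 0, 0, 0, 0],
    [0.15, -38, 11.7, 0, 0, 0, 0],
    [0.15, -38, 11.7, 0, 0, 0, 0],
    [0.15, -38, 11.7, 0, 0, 0, 0],
    [0.15, -38, 11.7, 0, 0, 0, 0],
    [0.15, -38, 11.7, 0, 0, 0, 0],
    [0.15, -38, 11.7, 0, 0, 0, 0],
    [0.15, -38, 11.7, 0, 0, 0, 0],
    [0.15, -38, 11.7, 0, 0, 0, 0],
    [0.15, -20, 6, 0, 0, 0, 0],
  ],
)

```text
clock: 14.03
eef_pos: [0.508, -0.193, 0.174]
tool_rot: [0.768, 0.641, -0.001, 0.0]
ft_force: [0.5, -0.1, -1.7]
grip_width: 0.0166
grasp_force: 59.2
```

Request:
move_arm(
  deltas=[
    [0.15, 0, 0, 0, 0, 0, 0],
    [0.15, 0, 0, 0, 0, 0, 0],
    [0.15, 0, 0, 0, 0, 0, 0],
    [0.15, 0, 0, 0, 0, 0, 0],
  ],
)

```text
clock: 14.37
eef_pos: [0.508, -0.1875, 0.1745]
tool_rot: [0.766, 0.643, -0.0, -0.001]
ft_force: [0.7, -0.1, -1.7]
grip_width: 0.0165
grasp_force: 59.2
```

```bash
python3 - <<'E'
from h import *
o=bot.get_obs();p=np.array(o["eef_pos"]);T=R.from_quat(o["tool_rot"]).as_matrix();print(p,o["ft_force"],2*np.degrees(np.arctan2(o["tool_rot"][1],o["tool_rot"][0])))
print(T.T@(np.array([.5086,-.1885,p[2]])-p)*1000)
E
```

```text
[ 0.5079809  -0.18746583  0.17448029] [ 0.71406603 -0.07412212 -1.65241607] 80.0110380448616
[-0.91110961  0.78909989 -0.00155873]
```

Request:
move_arm(
  deltas=[
    [0.15, -0.9, 0.8, 5, 0, 0, 0],
    [0.15, 0, 0, 6, 0, 0, 0],
    [0.15, 0, 0, 5, 0, 0, 0],
    [0.15, 0, 0, 3, 0, 0, 0],
    [0.15, 0, 0, 2, 0, 0, 0],
    [0.15, 0, 0, 2, 0, 0, 0],
    [0.15, 0, 0, 2, 0, 0, 0],
    [0.15, 0, 0, 0, 0, 0, 0],
  ],
)

```text
clock: 15.03
eef_pos: [0.5088, -0.1897, 0.1495]
tool_rot: [0.766, 0.642, -0.0, -0.0]
ft_force: [0.9, -1.0, -2.2]
grip_width: 0.0165
grasp_force: 59.2
```

Request:
move_arm(
  deltas=[
    [0.15, 0, 0, 1, 0, 0, 0],
    [0.15, 0, 0, 1, 0, 0, 0],
    [0.15, 0, 0, 0, 0, 0, 0],
  ],
)

```text
clock: 15.28
eef_pos: [0.509, -0.1898, 0.1479]
tool_rot: [0.767, 0.642, 0.0, -0.0]
ft_force: [0.1, -0.1, -1.1]
grip_width: 0.0166
grasp_force: 59.2
```

Request:
move_arm(
  deltas=[
    [0.15, 1, -0.4, 2, 0, 0, 0],
    [0.15, 0, 0, 2, 0, 0, 0],
    [0.15, 0, 0, 2, 0, 0, 0],
    [0.15, 0, 0, 0, 0, 0, 0],
  ],
)

```text
clock: 15.62
eef_pos: [0.5084, -0.1886, 0.1413]
tool_rot: [0.766, 0.642, -0.0, -0.0]
ft_force: [-0.3, -0.2, -1.2]
grip_width: 0.0164
grasp_force: 59.2
```

Request:
move_arm(
  deltas=[
    [0.15, 0, 0, 2, 0, 0, 0],
    [0.15, 0, 0, 2, 0, 0, 0],
    [0.15, 0, 0, 0, 0, 0, 0],
  ],
)

```text
clock: 15.87
eef_pos: [0.5085, -0.1886, 0.1374]
tool_rot: [0.766, 0.642, -0.0, -0.0]
ft_force: [0.4, -0.6, -1.0]
grip_width: 0.0163
grasp_force: 59.2
```

Tip is well inside the bore with no force. Lowering on to near stock contact (expected at TCP z ≈ 0.1017).

Request:
move_arm(
  deltas=[
    [0.15, 0, 0, 5, 0, 0, 0],
    [0.15, 0, 0, 5, 0, 0, 0],
    [0.15, 0, 0, 5, 0, 0, 0],
    [0.15, 0, 0, 5, 0, 0, 0],
    [0.15, 0, 0, 5, 0, 0, 0],
    [0.15, 0, 0, 4, 0, 0, 0],
    [0.15, 0, 0, 3, 0, 0, 0],
    [0.15, 0, 0, 0, 0, 0, 0],
    [0.15, 0, 0, 0, 0, 0, 0],
  ],
)

```text
clock: 16.62
eef_pos: [0.5087, -0.1887, 0.1057]
tool_rot: [0.766, 0.642, -0.0, -0.0]
ft_force: [0.6, 0.2, -2.2]
grip_width: 0.0166
grasp_force: 59.2
```

Request:
move_arm(
  deltas=[
    [0.15, 0, 0, 1, 0, 0, 0],
    [0.15, 0, 0, 1, 0, 0, 0],
    [0.15, 0, 0, 0.8, 0, 0, 0],
    [0.15, 0, 0, 0, 0, 0, 0],
    [0.15, 0, 0, 0, 0, 0, 0],
  ],
)

```text
clock: 17.03
eef_pos: [0.5087, -0.1887, 0.1031]
tool_rot: [0.766, 0.642, -0.0, -0.0]
ft_force: [0.6, 0.3, -2.5]
grip_width: 0.0166
grasp_force: 59.2
```

Request:
move_arm(
  deltas=[
    [0.15, 0, 0, 0.3, 0, 0, 0],
    [0.15, 0, 0, 0, 0, 0, 0],
  ],
)

```text
clock: 17.2
eef_pos: [0.5088, -0.1888, 0.1028]
tool_rot: [0.766, 0.642, 0.0, 0.0]
ft_force: [0.4, -0.1, -1.3]
grip_width: 0.0166
grasp_force: 59.2
```

Request:
move_arm(
  deltas=[
    [0.15, 0, 0, 0.3, 0, 0, 0],
    [0.15, 0, 0, 0, 0, 0, 0],
    [0.15, 0, 0, 0, 0, 0, 0],
  ],
)

```text
clock: 17.45
eef_pos: [0.5088, -0.1887, 0.1025]
tool_rot: [0.766, 0.642, -0.0, 0.0]
ft_force: [-0.5, 0.1, -2.0]
grip_width: 0.0166
grasp_force: 59.2
```

Request:
move_arm(
  deltas=[
    [0.15, 0, 0, 0.3, 0, 0, 0],
    [0.15, 0, 0, 0, 0, 0, 0],
    [0.15, 0, 0, 0, 0, 0, 0],
  ],
)

```text
clock: 17.7
eef_pos: [0.5087, -0.1887, 0.1022]
tool_rot: [0.766, 0.642, -0.0, -0.0]
ft_force: [0.9, 0.2, -1.6]
grip_width: 0.0165
grasp_force: 59.2
```

Request:
move_arm(
  deltas=[
    [0.15, 0, 0, 0.3, 0, 0, 0],
    [0.15, 0, 0, 0, 0, 0, 0],
    [0.15, 0, 0, 0, 0, 0, 0],
  ],
)

```text
clock: 17.95
eef_pos: [0.5088, -0.1887, 0.1019]
tool_rot: [0.766, 0.642, -0.0, 0.0]
ft_force: [-0.9, -0.2, -1.4]
grip_width: 0.0166
grasp_force: 59.2
```

Request:
move_arm(
  deltas=[
    [0.15, 0, 0, 0.2, 0, 0, 0],
    [0.25, 0, 0, 0, 0, 0, 0],
    [0.4, 0, 0, 0, 0, 0, 0],
    [0.6, 0, 0, 0, 0, 0, 0],
    [0.6, 0, 0, 0, 0, 0, 0],
    [0.6, 0, 0, 0, 0, 0, 0],
    [0.6, 0, 0, 0, 0, 0, 0],
  ],
)

```text
clock: 18.53
eef_pos: [0.5088, -0.1888, 0.1018]
tool_rot: [0.766, 0.642, 0.0, 0.0]
ft_force: [-0.4, -0.2, 0.7]
grip_width: 0.0512
grasp_force: 0.0
```

Request:
move_arm(
  deltas=[
    [0.6, 0, 0, -5, 0, 0, 0],
    [0.6, 0, 0, -10, 0, 0, 0],
    [0.6, 0, 0, -15, 0, 0, 0],
    [0.6, 0, 0, -20, 0, 0, 0],
    [0.6, 0, 0, -20, 0, 0, 0],
    [0.6, 0, 0, -20, 0, 0, 0],
    [0.6, 0, 0, -20, 0, 0, 0],
    [0.6, -30, 0, 0, 0, 0, 0],
    [0.6, -30, 0, 0, 0, 0, 0],
    [0.6, 0, 0, 0, 0, 0, 0],
  ],
)

```text
clock: 19.37
eef_pos: [0.4981, -0.2521, 0.2134]
tool_rot: [0.768, 0.641, -0.0, 0.002]
ft_force: [1.1, -0.1, -0.7]
grip_width: 0.0514
grasp_force: 0.0
```

```bash
python3 - <<'E'
from h import *
b=bot.camera("scene")
o=bot.get_obs();print(o["eef_pos"],o["ft_force"],o["grip_width"])
cv2.imwrite("pics/s8.png",cv2.resize(b[100:250,180:330],None,fx=4,fy=4,interpolation=cv2.INTER_CUBIC))
E
```

```text
[ 0.49814826 -0.2499706   0.21290937] [-0.77769467  0.18696813 -0.49300854] 0.05121993444753271
```

View pics/s8.png

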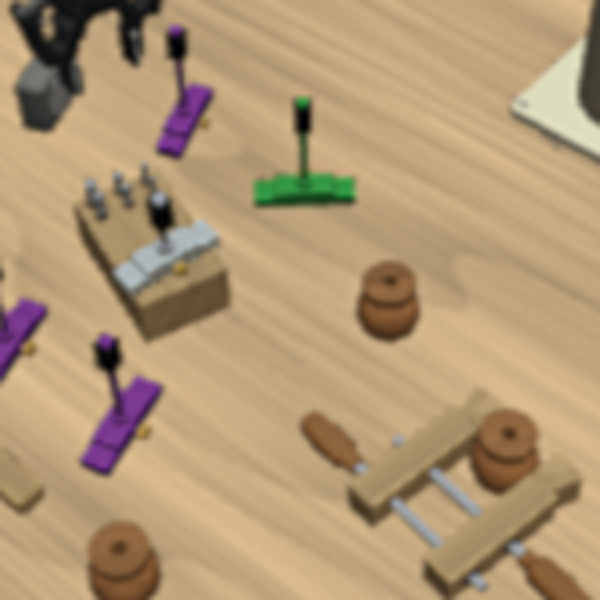

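The gauge stands upright in the stand (crop (165,245)) with its rod now deep in the bore, its stock flat on the block, and everything else in place. Handing in.

```bash
python3 -c "
from h import *
print(bot.job_done())"
```

```text
the job is handed in; nothing more can be done
None
```

I measured the clamped foot's bore at about 49 mm (estimated from the arm's heights). The gauge is back upright in its stand bore, stock resting on the stand with the reading kept, the gripper is clear of it, and the job is handed in at about 19 s.

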